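Turn the spice carousel until the salt faces front

TASK

Turn the spice carousel gently by pushing the finger pegs on its rim until the salt shaker on it, with the grey-white top, faces front, lined up with the red arrow on the foot, and leave the carousel at rest there with everything still standing in its well. Do not touch the shaker or the spice jars, and leave the tin, the glass jar and the pot on the worktop where they are.

Things in the scene. Friction and masses are not known exactly. Their poses are not given: they have to be found in the camera images.
- hub (a point): centre of the upper face of the spice carousel's round wooden disc (280 mm across, 12 mm thick), 22 mm above the worktop, on the vertical turning axis. The frame turns with the disc: z up, -x points at the shaker's well. Four ring wells (54 mm outside, 12 mm high) stand 90 deg apart, centres 60 mm from the axis. A hub button 28 mm across and 14 mm high stands in the middle.
- peg (a point): top centre of one of the eight upright finger pegs fixed near the disc's rim: dark wood, round, 12 mm diameter, tops 60 mm above the worktop and 38 mm above the disc. They stand 45 deg apart, centres 126 mm from the axis; seen from the axis they lie 22.5, 67.5, 112.5 and 157.5 deg to either side of the shaker's well. This one is 22.5 deg counter-clockwise (from above) of it.
- carousel (a joint): turning of the disc in rad, counter-clockwise from above positive, no stops; 0 at the start whatever the disc's start direction. Plain bearing: takes about 1 N at a peg to move, and stops by itself within a few degrees when no longer pushed.
- arrow (a point): middle of the red arrow on the white tongue (44 mm wide, 8 mm high) that sticks out from under the disc at the front of the carousel's fixed foot; 153 mm from the turning axis. The tongue ends 165 mm from the axis. The arrow points at the axis. The foot is fixed to the worktop.
- front_spot (a point): point over the fixed foot, 60 mm from the turning axis on the line from the axis to the red arrow, 20 mm above the worktop: the shaker's axis is over this point when it faces front exactly.
- shaker_mid (a point): centre of the salt shaker (half-way up): clear glass body with grey contents, rounded grey-white top, 44 mm diameter, 90 mm tall, standing loose in its well with about 2 mm of play all round. Its top is 112 mm above the worktop.
- jar_a_mid (a point): centre of a round spice jar with golden-yellow cap and brown label, 42 mm diameter, 106 mm tall, standing loose in a well of the carousel; top 128 mm above the worktop.
- jar_b_mid (a point): centre of a round spice jar with golden-yellow cap and green-and-red label, 42 mm diameter, 106 mm tall, standing loose in a well of the carousel; top 128 mm above the worktop.
- jar_c_mid (a point): centre of a second round spice jar with golden-yellow cap and green-and-red label, 42 mm diameter, 106 mm tall, standing loose in a well of the carousel; top 128 mm above the worktop.
- tin_mid (a point): centre of a low round food tin, 86 mm diameter, 40 mm high, loose on the worktop right of the carousel; bystander.
- glass_jar_mid (a point): centre of a small empty glass jar with metal lid, 56 mm diameter, 65 mm high, loose on the worktop right of the carousel; bystander.
- pot_mid (a point): centre of a small round pot with cream lid and red band, 63 mm diameter, 34 mm high, loose on the worktop left of the carousel; bystander.
Not all that is in view belongs to the job. What is shaped like the part that bears shaker_mid but turquoise is not meant.

How it is judged:
At the end, for the whole second after the job is handed in: The shaker's centre is within 12 mm (about 11 deg of turn) of the spot in line with the red arrow, the carousel is at rest (under 0.05 rad/s), shaker and jars stand upright (within 0.15 rad) in their wells, and tin, glass jar and pot are within 20 mm of where they were (horizontal distance between shaker_mid and front_spot below 0.012 m and velocity of joint carousel between -0.05 and 0.05 rad/s and angle between each of shaker_mid, jar_a_mid, jar_b_mid, jar_c_mid's own z axis and vertical below 0.15 rad and height (world z) of shaker_mid below 0.075 m and horizontal distance between each of shaker_mid, jar_a_mid, jar_b_mid, jar_c_mid and hub below 0.068 m and height (world z) of each of jar_a_mid, jar_b_mid, jar_c_mid below 0.083 m and distance of each of tin_mid, glass_jar_mid, pot_mid from where it was at the start of the episode below 0.02 m); the robot touches nothing.
It fails at once if the robot touches the salt shaker or a jar on the carousel (more than 1 N) (contact force between any of the arm, the fingers and shaker above 1 N or contact force between any of the arm, the fingers and jar_a above 1 N or contact force between any of the arm, the fingers and jar_b above 1 N or contact force between any of the arm, the fingers and jar_c above 1 N).
It fails at once if the shaker or a jar is lifted or tipped out of its well (height (world z) of shaker_mid above 0.082 m or angle between any of shaker_mid, jar_a_mid, jar_b_mid, jar_c_mid's own z axis and vertical above 0.35 rad or height (world z) of any of jar_a_mid, jar_b_mid, jar_c_mid above 0.09 m).
It fails at once if the carousel is whirled round (faster than 3 rad/s) (velocity of joint carousel above 3 rad/s or velocity of joint carousel below -3 rad/s).
It fails at once if the tin, the glass jar or the pot beside the carousel is shifted by more than 20 mm (distance of any of tin_mid, glass_jar_mid, pot_mid from where it was at the start of the episode above 0.02 m).
It also fails if it takes over 72 s, if anything falls off the work surface, if the arm or the gripper's body presses on something with over 40 N, if the wrist force passes 120 N, or if a joint passes its speed limit or range.

ROBOT

A 6-joint arm with a two-finger parallel gripper is mounted at the origin on a cart in front of the work surface, level with it; the furniture and walls round the work are solid. World frame = base frame: x ahead of the robot, y to its left, z up, the work surface at z = 0. Lengths are in m, angles in rad, forces in N, time in s.
With the tool pointing down it reaches from about 0.35 to 0.775 m from the base axis. Payload 7.3 kg.
Tool frame: the origin (TCP) lies at the centre of the arm's flange, where the gripper is bolted on; the fingertips stand 178 mm ahead of it and the grasp point (between the pads) lies 159 mm ahead of it; z points along the fingers, y is the line along which they close (so a half turn about z gives the same grasp; the last joint's range is limited). The gripper opens to 92 mm and grips with 3 to 60 N. Pads are 19 mm wide; open, the fingers measure 130 mm over their backs; the gripper's body (75 mm by 190 mm) begins 47 mm behind the grasp point.
Start: joints at [1.197, 0.342, 1.524, -0, 1.275, -0.146], TCP at [0.119, 0.511, 0.405] pointing down, gripper open.
Joint ranges: [-2.53, 2.53], [-0.77, 2.02], [0.04, 2.7], [-1, 4.14], [0.28, 2.66], [-3.11, 3.11]. Speed limits (rad/s): [2.57, 2.57, 3.14, 3.14, 3.14, 3.14].

INTERFACE

Orientations are given as [roll, pitch, yaw] about the fixed x, y, z axes, in that order (R = Rz(yaw) Ry(pitch) Rx(roll)).
In Python, from cell import telemetry, vision, ticket gives the robot as it stands.
- The arm moves only by the shell command python3 -m crank 'ROWS' [FORCE]. ROWS is JSON, a list of rows, each a list of 5 numbers: the gripper command: -1 is shut, 1 is fully open, values between are in proportion, then the shift along the tool's x, y, z in mm, then the turn about the tool's z in rad. In form: [[fingers, dx, dy, dz, roll], ...]. A call has 1 to 12 rows; each row is the pose to reach, as a shift and turn from the pose commanded when the call began, along the tool's axes at that moment; what a row does not reach only later rows make up. A row lasts 1/12 s, in which the tool goes at most 41.7 mm and 7.16 degrees, less where a joint would pass 70% of its speed; a pose out of reach is approached as far as the arm can. A call with a gripper value outside its range is refused whole. The fingers move at their own pace and stop on an object; FORCE is the grip in N (left out, the last holds). Time passes only in rows, so rows that repeat a pose let the fingers close. It gives the time, the measured TCP pose, the force, the opening and the grip force at its end, in the units of the state.
- telemetry.observe(): the state, without advancing time (a new reading comes with each control period).
- vision.read_camera(name): name is "scene" or "top" or "wrist"; returns (picture, depth): 400x640x3 uint8, red, green, blue; 400x640 float32, m along the optical axis (not along the pixel's ray), 0 where there is no reading.
- vision.get_calibration(name): a dict with "camera_matrix" (3x3 intrinsics, pixels), "dist" ([k1, k2, p1, p2, k3] as OpenCV has them; the pictures are not rectified), "rvec" (rotation vector, rad) and "tvec" (3), from world to camera coordinates, as OpenCV has them. Camera axes: x right, y down, z forward; pixel columns grow to the right and rows downward; lengths in m; the calibration is good to about 2 mm. A picture is of the moment at which its call begins: read the wrist's pose just before it. get_calibration takes no time and is no camera call; for the wrist camera it gives the pose at the moment of the call.
- ticket.hand_in(): hands the job in; it is judged then, once.
The state is a dict: "time": time; "qpos": joint angles; "qvel": joint speeds; "joint_efforts": joint torques, N m; "tool_pos": TCP position; "tool_rot": TCP orientation; "contact_force": force on the tool from outside, world axes, zero at the start; "torque": the same for the moment, N m; "opening": finger opening in m; "grip_force": force on a finger pad.
Only numpy, scipy, OpenCV 4.12 (cv2) and the standard library are available. Lean on these libraries where they do the work, as an engineer would, in place of code of your own. Each camera call takes 0.05 s, during which the arm holds its last target. There are 200 camera calls.

## Working session

There is one attempt and no reset: what is moved stays moved. The work goes in short steps, Python scripts to look and compute and a shell command to move; the robot and the scene stay as the last step left them, time stands still between calls to the robot, and variables do not carry over. Pictures are saved under pics/ and viewed, at most 10 in all, crops included, and the job is handed in when it is done.

```bash
mkdir -p pics; python3 - <<'E'
from cell import telemetry, vision
import cv2,numpy as np
print(telemetry.observe())
for n in ["scene","top"]:
    p,d=vision.read_camera(n); cv2.imwrite(f"pics/{n}0.png",p[:,:,::-1]); np.savez(f"{n}0.npz",p=p,d=d,**vision.get_calibration(n))
E
```

```text
{'time': 0.0, 'qpos': array([ 1.19699429e+00,  3.42710735e-01,  1.52500895e+00,  7.23053578e-06,
        1.27537943e+00, -1.45982345e-01]), 'qvel': array([-1.75872367e-04,  7.59327710e-04, -1.00304023e-03, -1.02195969e-03,
       -2.52312265e-03, -9.76413796e-05]), 'joint_efforts': array([ 7.21149427e-04, -4.31253254e+01, -2.44213986e+01,  7.17723859e-02,
        5.60727145e-02, -1.55006587e-04]), 'tool_pos': array([0.11849289, 0.51131742, 0.40405379]), 'tool_rot': array([-3.14010322e+00, -2.25977416e-04,  2.91377068e+00]), 'contact_force': array([-0.55032962, -0.44145745,  0.75402058]), 'torque': array([ 0.02420964, -0.01803505,  0.00037745]), 'grip_force': 0.0, 'opening': 0.09150772902857682}
```

View pics/top0.png

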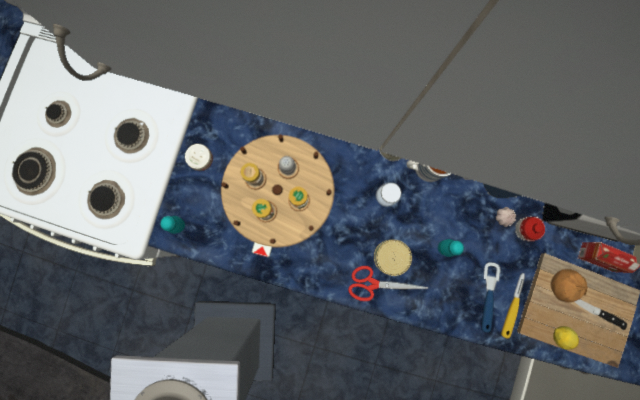

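View pics/scene0.png

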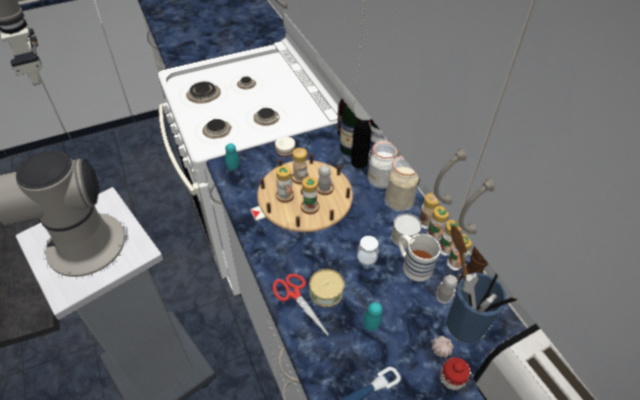

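Candidates for the shaker are the grey-white top on the carousel (top 288,164), the turquoise shakers (172,224 and 451,247), and the off-carousel grey shaker (scene 447,288). I choose the one on the carousel. Next come measurements and a close crop.

```bash
cat > h.py <<'E'
import numpy as np,cv2
from cell import vision
def load(n):
    z=np.load(n); return {k:z[k] for k in z.files}
def ray(c,px,h):
    """world point(s) at height h for pixels"""
    R=cv2.Rodrigues(np.array(c["rvec"],float))[0]; t=np.array(c["tvec"],float).ravel()
    u=cv2.undistortPoints(np.array(px,float).reshape(-1,1,2),np.array(c["camera_matrix"]),np.array(c["dist"])).reshape(-1,2)
    o=-R.T@t; d=np.c_[u,np.ones(len(u))]@R
    return o+d*((h-o[2])/d[:,2])[:,None]
E
python3 - <<'E'
from h import *
c=load("top0.npz"); p=c["p"]
cv2.imwrite("pics/crop.png",cv2.resize(p[120:265,150:345][:,:,::-1],None,fx=4,fy=4,interpolation=cv2.INTER_CUBIC))
def sh(n,px,h): print(n,ray(c,px,h).round(3).tolist())
hub=ray(c,[[277,190]],.036)[0]
sh("hub",[[277,190]],.036);sh("arrow",[[262,250]],.008);sh("shaker",[[288,164]],.11)
sh("jars",[[250,173],[263,208],[299,196]],.128)
sh("tin,glass,pot,turq",[[394,257]],.04);sh("g",[[388,194]],.065);sh("p",[[197,156]],.034);sh("t",[[172,224]],.09)
# dark pegs
rim=ray(c,[[x,y] for x in range(215,342) for y in range(128,255)],.06)
m=np.array([p[y,x].max()<95 for x in range(215,342) for y in range(128,255)])
r=np.linalg.norm((rim-hub)[:,:2],axis=1); q=rim[m&(r>.112)&(r<.134)]
a=np.degrees(np.arctan2(q[:,1]-hub[1],q[:,0]-hub[0]));print(np.histogram(a,72,(-180,180))[0])
E
```

```text
hub [[0.575, -0.243, 0.036]]
arrow [[0.429, -0.21, 0.008]]
shaker [[0.626, -0.272, 0.11]]
jars [[0.599, -0.19, 0.128], [0.523, -0.222, 0.128], [0.552, -0.3, 0.128]]
tin,glass,pot,turq [[0.421, -0.53, 0.04]]
g [[0.57, -0.509, 0.065]]
p [[0.654, -0.043, 0.034]]
t [[0.483, -0.011, 0.09]]
[ 0  0  0  0  0  0  0  0  2  0  0  0  0  0  0  0  0 11  0  0  0  0  0  0
  0  0 16  0  0  0  0  0  0  0  0 21  0  0  2  2  4  2  0  0 28  0  1  0
  1  3  3  1  5 26  4  4  0  0  1  0  0  0 13  1  0  0  0  0  0  0  0  8]
```

View pics/crop.png

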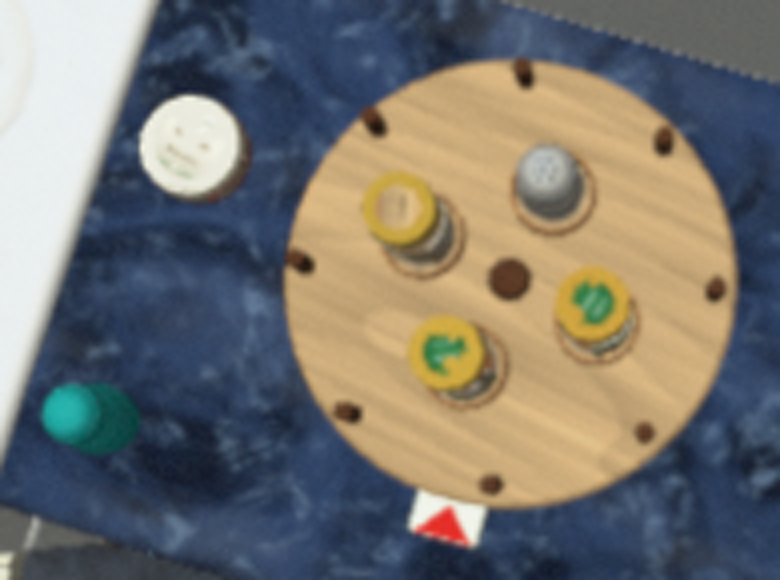

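The crop confirms the choice: the grey-white shaker sits at crop (548,182), which is top (287,165). The arrow is at top (262,250). From the hub at (0.575,-0.243), the arrow lies at about 167° and the shaker at about -25°, so the disc needs roughly 168° clockwise. My plan is to straddle a peg loosely near the front and sweep arcs, with the gripper outside the jars.

```bash
cat >> h.py <<'E'
from cell import telemetry
from scipy.spatial.transform import Rotation as Ro
def goto(p,yaw_deg=None):
    s=telemetry.observe(); R=Ro.from_euler("xyz",s["tool_rot"])
    d=R.inv().apply(np.array(p)-s["tool_pos"])*1000
    y=s["tool_rot"][2]; dr=0 if yaw_deg is None else -((np.radians(yaw_deg)-y+np.pi)%(2*np.pi)-np.pi)
    print("shift mm",d.round(1),"roll",round(dr,3))
E
python3 - <<'E'
from h import *
c=vision.get_calibration("wrist"); s=telemetry.observe()
R=cv2.Rodrigues(np.array(c["rvec"],float))[0]; o=-R.T@np.array(c["tvec"]).ravel()
T=Ro.from_euler("xyz",s["tool_rot"]); print("cam in tool",T.inv().apply(o-s["tool_pos"]),"fwd",T.inv().apply(R[2]))
goto([.40,.15,.40]); goto([.425,-.237,.36],177.5)
E
```

```text
cam in tool [0.08012368 0.00155086 0.01969977] fwd [-2.92787824e-01 -6.63073917e-04  9.56177207e-01]
shift mm [-355.8 -288.4    4.4] roll 0
shift mm [-467.6 -659.7   44.9] roll -0.184
```

```bash
python3 -m crank '[[-0.3,-120,-60,0,0],[-0.3,-240,-160,0,0],[-0.3,-356,-288,0,0],[-0.3,-356,-288,0,0],[-0.3,-356,-288,0,0],[-0.3,-356,-288,0,0],[-0.3,-356,-288,0,0],[-0.3,-356,-288,0,0],[-0.3,-356,-288,0,0],[-0.3,-356,-288,0,0],[-0.3,-356,-288,0,0],[-0.3,-356,-288,0,0]]'; python3 -c "
from h import *
goto([.425,-.237,.36],177.5)"
```

```text
time: 1.1
tool_pos: [0.4036, 0.1456, 0.4046]
tool_rot: [-3.14, 0.002, 2.907]
contact_force: [0.4, 1.8, 0.3]
opening: 0.0318
grip_force: 0.0
shift mm [-109.5 -367.2   45.4] roll -0.191
```

```bash
python3 -m crank '[[-0.3,-110,-367,45,-0.19],[-0.3,-110,-367,45,-0.19],[-0.3,-110,-367,45,-0.19],[-0.3,-110,-367,45,-0.19],[-0.3,-110,-367,45,-0.19],[-0.3,-110,-367,45,-0.19],[-0.3,-110,-367,45,-0.19],[-0.3,-110,-367,45,-0.19],[-0.3,-110,-367,45,-0.19],[-0.3,-110,-367,45,-0.19],[-0.3,-110,-367,45,-0.19],[-0.3,-110,-367,45,-0.19]]'; python3 - <<'E'
from h import *
s=telemetry.observe();c=vision.get_calibration("wrist");p,d=vision.read_camera("wrist")
cv2.imwrite("pics/w1.png",p[:,:,::-1]);np.savez("w1.npz",p=p,d=d,**c);print(s["tool_pos"],s["tool_rot"])
E
```

```text
time: 2.1
tool_pos: [0.4244, -0.2322, 0.3589]
tool_rot: [3.14, -0.001, 3.102]
contact_force: [0.4, 0.7, 0.6]
opening: 0.0321
grip_force: 0.0
[ 0.42440195 -0.23220885  0.35894721] [ 3.14008083e+00 -1.41344901e-03  3.10167237e+00]
```

View pics/w1.png

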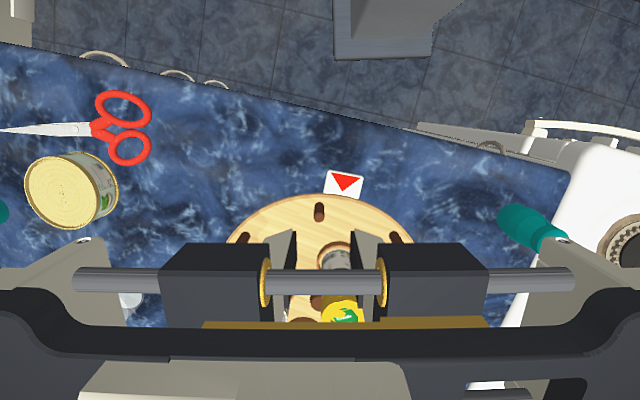

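The wrist view shows the arrow at (344,182) and the front peg's top at (319,207) between the fingers. The body's long side runs tangentially, as assumed.

```bash
python3 - <<'E'
from h import *
c=load("w1.npz")
print("peg",ray(c,[[319,206]],.06),"arrow",ray(c,[[344,182]],.008))
P=ray(c,[[319,206]],.06)[0]; h=np.array([.575,-.243]); v=P[:2]-h; r=np.linalg.norm(v);a=np.degrees(np.arctan2(v[1],v[0]));print(r,a)
# refit hub using top view pegs
t=load("top0.npz"); k=(t["p"][128:255,215:342].max(2)<95).astype(np.uint8)
n,_,st,ce=cv2.connectedComponentsWithStats(k)
q=ray(t,ce[1:]+[215,128],.045); ok=(abs(np.linalg.norm(q[:,:2]-h,axis=1)-.126)<.012)&(st[1:,4]>3); q=q[ok];print(len(q),st[1:,4][ok])
from scipy.optimize import least_squares
f=least_squares(lambda x:np.hypot(q[:,0]-x[0],q[:,1]-x[1])-.126,h,loss="soft_l1",f_scale=.003).x;print("hub",f,np.degrees(np.arctan2(q[:,1]-f[1],q[:,0]-f[0])).round(1))
u=f+.138*np.array([np.cos(np.radians(a)),np.sin(np.radians(a))]);goto([*u,.27],a);goto([*u,.213],a)
E
```

```text
peg [[ 0.44013028 -0.23497703  0.06      ]] arrow [[ 0.4290411  -0.20540859  0.008     ]]
0.13510813622331208 176.59566859254005
5 [21 16 11 14  8]
hub [ 0.57799942 -0.24214381] [ -2.4 -47.8 -93.2 133.7 178.9]
shift mm [-16.   -2.2  89.2] roll 0.021
shift mm [-16.1  -2.3 146.2] roll 0.021
```

```bash
python3 -m crank '[[-0.3,-22,0,50,0],[-0.3,-22,0,89,0.0],[-0.3,-22,0,89,0.0],[-0.3,-22,0,89,0],[-0.3,-22,0,89,0],[-0.3,-22,0,89,0]]'; python3 - <<'E'
from h import *
goto([.446,-.2355,.213],177)
s=telemetry.observe();c=vision.get_calibration("wrist");p,d=vision.read_camera("wrist")
cv2.imwrite("pics/w2.png",p[:,:,::-1]);np.savez("w2.npz",p=p,d=d,**c)
E
```

```text
time: 2.65
tool_pos: [0.447, -0.2325, 0.2728]
tool_rot: [-3.14, 0.003, 3.105]
contact_force: [0.2, -0.2, -0.3]
opening: 0.032
grip_force: 0.0
shift mm [ 1.1 -3.  59.8] roll 0.015
```

View pics/w2.png

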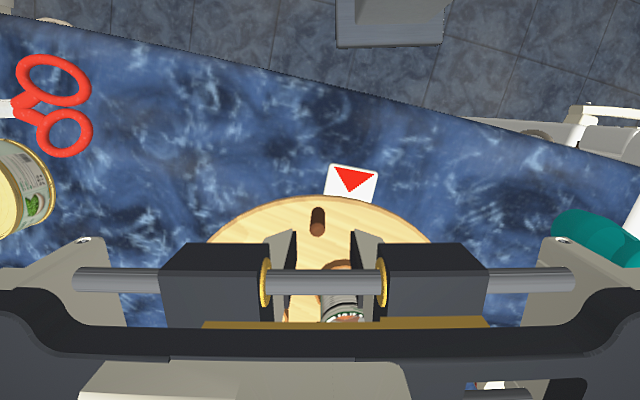

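The peg spans (318,208)–(318,236), centred between the fingertips at about 321, so I descend around it.

```bash
python3 -m crank '[[-0.3,1,-2,20,0.015],[-0.3,1,-2,40,0.015],[-0.3,1,-2,59,0.015],[-0.3,1,-2,59,0.015],[-0.3,1,-2,59,0.015]]'; python3 - <<'E'
from h import *
goto([.446,-.2355,.213],177)
# arc: yaw = phi, tool x radial out, CW turn th: roll +th
r=132
for th in np.radians(np.arange(3.5,42.1,3.5)): print(round(-r*(1-np.cos(th)),1),round(r*np.sin(th),1),round(th,3))
E
```

```text
time: 3.12
tool_pos: [0.4456, -0.2348, 0.2127]
tool_rot: [-3.141, 0.0, 3.089]
contact_force: [0.3, -0.1, -0.4]
opening: 0.0325
grip_force: 0.0
shift mm [-0.4 -0.7 -0.3] roll -0.001
-0.2 8.1 0.061
-1.0 16.1 0.122
-2.2 24.1 0.183
-3.9 31.9 0.244
-6.1 39.7 0.305
-8.8 47.3 0.367
-11.9 54.7 0.428
-15.5 62.0 0.489
-19.5 69.0 0.55
-23.9 75.7 0.611
-28.7 82.2 0.672
-33.9 88.3 0.733
```

```bash
python3 -m crank '[[-0.3,0,5,0,0.038],[-0.3,-0.5,10,0,0.076],[-0.3,-1,16,0,0.122],[-0.3,-2,24,0,0.183],[-0.3,-4,32,0,0.244],[-0.3,-6,40,0,0.305],[-0.3,-9,47,0,0.367],[-0.3,-12,55,0,0.428],[-0.3,-15.5,62,0,0.489],[-0.3,-19.5,69,0,0.55],[-0.3,-24,76,0,0.611],[-0.3,-29,82,0,0.672]]'; python3 - <<'E'
from h import *
s=telemetry.observe();v=s["tool_pos"][:2]-[.578,-.242];print(np.hypot(*v),np.degrees(np.arctan2(v[1],v[0])),np.degrees(s["tool_rot"][2]),s["qpos"])
p,d=vision.read_camera("top");cv2.imwrite("pics/t2.png",cv2.resize(p[100:280,140:380][:,:,::-1],None,fx=3,fy=3))
E
```

```text
time: 4.12
tool_pos: [0.4794, -0.1542, 0.214]
tool_rot: [3.141, 0.003, 2.414]
contact_force: [-1.1, -0.1, -0.1]
opening: 0.0322
grip_force: 0.7
0.13199636135357742 138.3255476860079 138.30310509358503 [-4.63520540e-01  5.44765905e-01  1.81314108e+00 -1.88868052e-04
  7.80557229e-01 -1.30643583e+00]
```

View pics/t2.png

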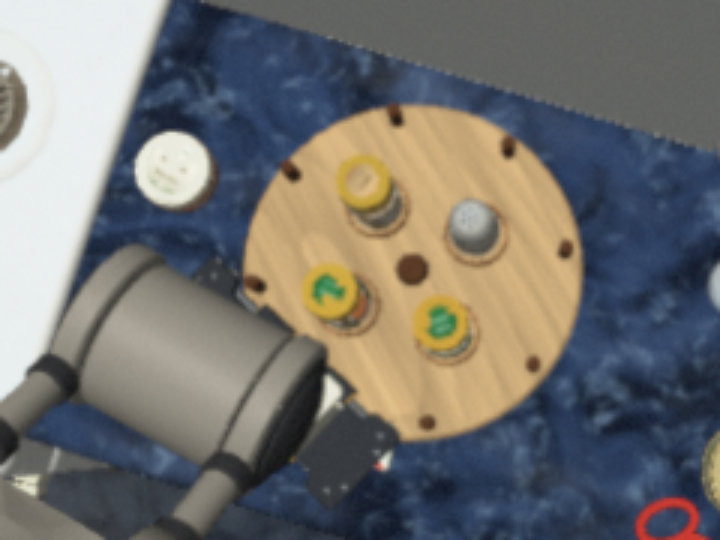

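The top view shows the disc turned about 35° clockwise, with the shaker now at crop (474,226), everything upright and the gripper clear of the jars. I continue the arc.

```bash
python3 -m crank '[[-0.3,0,8,0,0.061],[-0.3,-1,16,0,0.122],[-0.3,-2,24,0,0.183],[-0.3,-4,32,0,0.244],[-0.3,-6,40,0,0.305],[-0.3,-9,47,0,0.367],[-0.3,-12,55,0,0.428],[-0.3,-15.5,62,0,0.489],[-0.3,-19.5,69,0,0.55],[-0.3,-24,76,0,0.611],[-0.3,-29,82,0,0.672],[-0.3,-34,88,0,0.733]]'; cat >> h.py <<'E'
H=np.array([.578,-.242])
def where():
    s=telemetry.observe();v=s["tool_pos"][:2]-H
    print("tool r",np.hypot(*v).round(4),"ang",np.degrees(np.arctan2(v[1],v[0])).round(1),"yaw",np.degrees(s["tool_rot"][2]).round(1),"q6",s["qpos"][5].round(2))
def pegs(n):
    p,d=vision.read_camera("top");c=vision.get_calibration("top")
    cv2.imwrite(n,cv2.resize(p[100:280,140:380][:,:,::-1],None,fx=3,fy=3))
    k=(p[128:255,215:342].max(2)<95).astype(np.uint8); _,_,st,ce=cv2.connectedComponentsWithStats(k)
    q=ray(c,ce[1:]+[215,128],.045)[:,:2]-H; ok=(abs(np.hypot(*q.T)-.126)<.006)&(st[1:,4]>3)&(st[1:,4]<40)
    a=np.degrees(np.arctan2(q[ok,1],q[ok,0]));print("pegs",a.round(1),"mod45",(a%45).round(1))
    # shaker top: grey bright blob within the disc
    hsv=cv2.cvtColor(p,cv2.COLOR_RGB2HSV); ys,xs=np.where((hsv[...,1]<40)&(hsv[...,2]>110))
    w=ray(c,np.c_[xs,ys],.105)[:,:2]; m=np.hypot(*(w-H).T)<.085
    if m.any(): v=np.median(w[m],0)-H; print("shaker n",m.sum(),"r",np.hypot(*v).round(3),"ang",np.degrees(np.arctan2(v[1],v[0])).round(1))
E
python3 - <<'E'
from h import *
where();pegs("pics/t3.png")
E
```

```text
time: 5.17
tool_pos: [0.563, -0.111, 0.2136]
tool_rot: [3.14, 0.001, 1.682]
contact_force: [-1.3, -0.2, -0.0]
opening: 0.0317
grip_force: 0.6
tool r 0.1318 ang 96.5 yaw 96.4 q6 -0.44
pegs [ -34.3   56.4  -79.3 -124.1  147.9 -167.4] mod45 [10.7 11.4 10.7 10.9 12.9 12.6]
shaker n 161 r 0.058 ang -102.0
```

```bash
python3 -c "
from h import *
a=np.radians(191.3);goto([*(H+.132*np.array([np.cos(a),np.sin(a)])),.273],191.3)"; python3 -m crank '[[-0.3,0,-5,0,0],[-0.3,0,-5,-30,0],[-0.3,0,-5,-60,0],[-0.3,0,-5,-60,0],[-0.3,0,-5,-60,0]]'; python3 -c "
from h import *
a=np.radians(191.3);goto([*(H+.132*np.array([np.cos(a),np.sin(a)])),.273],191.3);where();pegs('pics/t4.png')"
```

```text
shift mm [-143.5 -131.7  -59.5] roll -1.66
time: 5.63
tool_pos: [0.5574, -0.1119, 0.2743]
tool_rot: [3.137, 0.002, 1.686]
contact_force: [-0.2, 0.1, -1.4]
opening: 0.0321
grip_force: 0.0
shift mm [-142.4 -126.1    1. ] roll -1.653
tool r 0.1317 ang 99.0 yaw 96.6 q6 -0.45
pegs [ -36.2  -81.7 -125.8  146.  -169.4] mod45 [ 8.8  8.3  9.2 11.  10.6]
shaker n 156 r 0.058 ang -104.2
```

```bash
python3 -m crank '[[-0.3,0,0,-40,0],[-0.3,0,0,-70,0],[-0.3,0,0,-70,0],[-0.3,0,-30,-70,-0.12],[-0.3,-10,-60,-70,-0.24],[-0.3,-25,-85,-70,-0.36],[-0.3,-50,-110,-70,-0.48],[-0.3,-80,-125,-70,-0.6],[-0.3,-110,-130,-70,-0.72],[-0.3,-137,-127,-70,-0.84],[-0.3,-137,-127,-70,-0.96],[-0.3,-137,-127,-70,-1.08]]'
python3 -c "
from h import *
a=np.radians(189);goto([*(H+.132*np.array([np.cos(a),np.sin(a)])),.273],189)"
```

```text
time: 6.68
tool_pos: [0.4461, -0.2635, 0.3401]
tool_rot: [3.141, -0.002, 2.768]
contact_force: [0.4, 0.3, 0.0]
opening: 0.0321
grip_force: 0.0
shift mm [-1.3  1.3 67.1] roll -0.53
```

```bash
python3 -m crank '[[-0.3,-1,1,0,-0.12],[-0.3,-1,1,0,-0.24],[-0.3,-1,1,0,-0.36],[-0.3,-1,1,0,-0.48],[-0.3,-1,1,30,-0.53],[-0.3,-1,1,67,-0.53],[-0.3,-1,1,67,-0.53],[-0.3,-1,1,67,-0.53],[-0.3,-1,1,67,-0.53]]'
python3 -c "
from h import *
where();pegs('pics/t5.png')
a=np.radians(189);goto([*(H+.132*np.array([np.cos(a),np.sin(a)])),.213],189)
p,d=vision.read_camera('wrist');cv2.imwrite('pics/w5.png',p[:,:,::-1])"
```

```text
time: 7.43
tool_pos: [0.4483, -0.2616, 0.2754]
tool_rot: [-3.142, 0.0, -2.989]
contact_force: [-0.3, -0.9, 0.4]
opening: 0.0319
grip_force: 0.0
tool r 0.1312 ang -171.4 yaw -171.3 q6 -2.4
pegs [-36.2  54.2 -81.7] mod45 [8.8 9.2 8.3]
shaker n 518 r 0.054 ang 157.5
shift mm [ 1.1 -0.7 63.1] roll -0.005
```

View pics/w5.png

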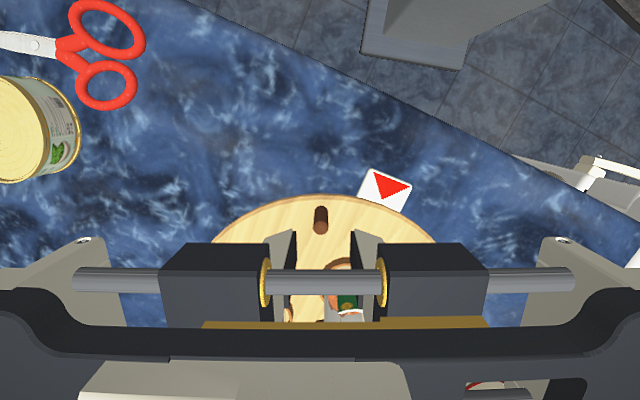

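The peg at (320,222) is again centred between the fingers. I descend and sweep.

```bash
python3 -m crank '[[-0.3,1,-1,30,0],[-0.3,1,-1,62,0],[-0.3,1,-1,62,0],[-0.3,1,-1,62,0]]' && python3 -m crank '[[-0.3,0,5,0,0.038],[-0.3,-0.5,10,0,0.076],[-0.3,-1,16,0,0.122],[-0.3,-2,24,0,0.183],[-0.3,-4,32,0,0.244],[-0.3,-6,40,0,0.305],[-0.3,-9,47,0,0.367],[-0.3,-12,55,0,0.428],[-0.3,-15.5,62,0,0.489],[-0.3,-19.5,69,0,0.55],[-0.3,-24,76,0,0.611],[-0.3,-29,82,0,0.672]]'
python3 -c "
from h import *
where();pegs('pics/t6.png')"
```

```text
time: 7.87
tool_pos: [0.4473, -0.2625, 0.2131]
tool_rot: [3.14, -0.001, -2.989]
contact_force: [-0.0, 0.5, 0.3]
opening: 0.0321
grip_force: 0.0
time: 8.87
tool_pos: [0.4644, -0.1771, 0.2156]
tool_rot: [-3.141, 0.004, 2.619]
contact_force: [-1.3, -1.2, 0.3]
opening: 0.0322
grip_force: 0.7
tool r 0.1309 ang 150.3 yaw 150.1 q6 -1.57
pegs [ -25.5  -71.  -115.4  145.9 -159.7] mod45 [19.5 19.  19.6 10.9 20.3]
shaker n 153 r 0.058 ang -137.1
```

```bash
python3 -m crank '[[-0.3,0,8,0,0.061],[-0.3,-1,16,0,0.122],[-0.3,-2,24,0,0.183],[-0.3,-4,32,0,0.244],[-0.3,-6,40,0,0.305],[-0.3,-9,47,0,0.367],[-0.3,-12,55,0,0.428],[-0.3,-15.5,62,0,0.489],[-0.3,-19.5,69,0,0.55],[-0.3,-24,76,0,0.611],[-0.3,-29,82,0,0.672],[-0.3,-31,85,0,0.7],[-0.3,-31,85,0,0.7]]' || true
python3 -c "
from h import *
where();pegs('pics/t7.png')"
```

```text
tool r 0.1308 ang 149.8 yaw 149.9 q6 -1.56
pegs [ -27.2  -72.7  109.7 -117.3 -160.7] mod45 [17.8 17.3 19.7 17.7 19.3]
shaker n 158 r 0.058 ang -139.6$: bad value
```

That call was refused because it had 13 rows. I retry with 12.

```bash
python3 -m crank '[[-0.3,0,8,0,0.061],[-0.3,-1,16,0,0.122],[-0.3,-2,24,0,0.183],[-0.3,-4,32,0,0.244],[-0.3,-6,40,0,0.305],[-0.3,-9,47,0,0.367],[-0.3,-12,55,0,0.428],[-0.3,-15.5,62,0,0.489],[-0.3,-19.5,69,0,0.55],[-0.3,-24,76,0,0.611],[-0.3,-29,82,0,0.672],[-0.3,-29,82,0,0.672]]'
python3 -c "
from h import *
where();pegs('pics/t7.png')"
```

```text
time: 9.97
tool_pos: [0.5308, -0.1205, 0.2146]
tool_rot: [3.139, 0.002, 1.95]
contact_force: [-0.1, 0.1, 0.2]
opening: 0.0323
grip_force: 0.0
tool r 0.1303 ang 111.2 yaw 111.7 q6 -0.74
pegs [ -66.6 -111.2  160.5] mod45 [23.4 23.8 25.5]
shaker n 160 r 0.057 ang -177.7
```

```bash
python3 -m crank '[[-0.3,0,4,0,0.03],[-0.3,0,8,0,0.06],[-0.3,-0.5,12,0,0.09],[-0.3,-1,16,0,0.12],[-0.3,-1.5,20,0,0.15],[-0.3,-2,23,0,0.18],[-0.3,-3,27,0,0.21],[-0.3,-3.5,30,0,0.23],[-0.3,-4,32,0,0.25],[-0.3,-4.5,34,0,0.26],[-0.3,-4.5,34,0,0.26],[-0.3,-4.5,34,0,0.26]]'
python3 -c "
from h import *
where();pegs('pics/t8.png')"
```

```text
time: 11.02
tool_pos: [0.5628, -0.112, 0.2129]
tool_rot: [3.141, 0.0, 1.691]
contact_force: [-1.1, -0.3, -1.0]
opening: 0.0317
grip_force: 0.0
tool r 0.1309 ang 96.7 yaw 96.9 q6 -0.45
pegs [ -34.3   56.2  -79.6 -123.8  147.7 -167.4] mod45 [10.7 11.2 10.4 11.2 12.7 12.6]
shaker n 160 r 0.058 ang 169.3
```

View pics/t8.png

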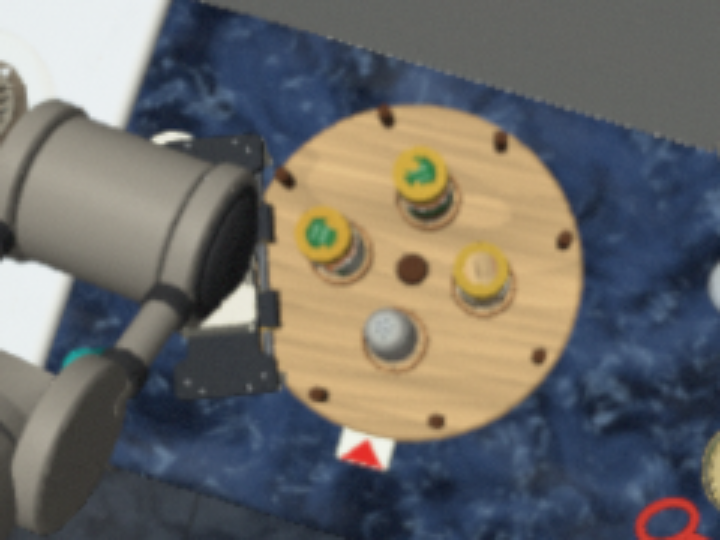

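The shaker (crop 390,333) is at about 169° against the arrow's 167°, well within tolerance, and everything is upright. I retreat straight up.

```bash
python3 -m crank '[[-0.3,0,-5,0,0],[-0.3,0,-5,0,0],[-0.3,0,-5,-20,0],[-0.3,0,-5,-55,0],[-0.3,0,-5,-90,0],[-0.3,0,-5,-120,0],[-0.3,0,-5,-120,0],[-0.3,0,-5,-120,0],[-0.3,0,-5,-120,0]]'
python3 -c "
from h import *
where();pegs('pics/t9.png')
import time;pegs('pics/t10.png')"
```

```text
time: 11.82
tool_pos: [0.5573, -0.1124, 0.3321]
tool_rot: [-3.141, -0.001, 1.69]
contact_force: [0.1, -0.4, -0.3]
opening: 0.0319
grip_force: 0.0
tool r 0.1312 ang 99.1 yaw 96.8 q6 -0.45
pegs [ -34.1  -79.5 -123.7  147.9 -167.4] mod45 [10.9 10.5 11.3 12.9 12.6]
shaker n 160 r 0.058 ang 169.2
pegs [ -34.3   56.2  -79.5 -123.8  147.6 -167.7] mod45 [10.7 11.2 10.5 11.2 12.6 12.3]
shaker n 160 r 0.058 ang 169.2
```

View pics/t10.png

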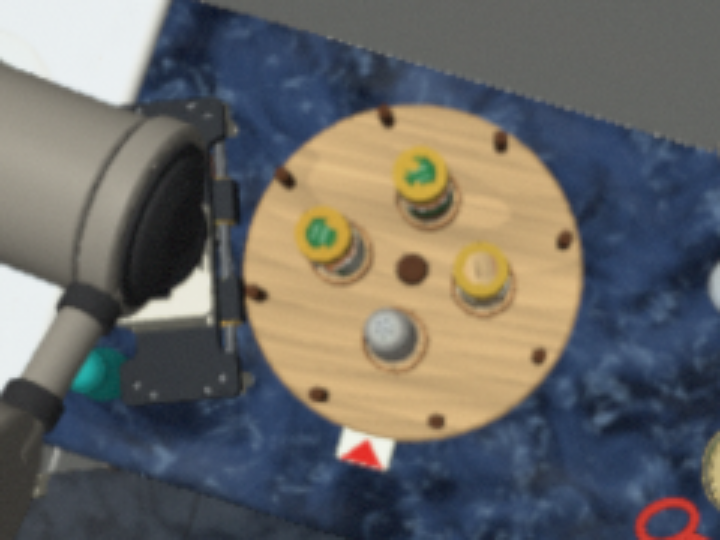

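The disc is at rest with the shaker over the line to the arrow, all four items standing in their wells, and the gripper clear above.

```bash
python3 -c "
from cell import ticket
print(ticket.hand_in())"
```

```text
the job is handed in; nothing more can be done
None
```

I turned the carousel about 166° clockwise and handed the job in with the shaker facing the red arrow (within about 2–3°), the disc at rest, all four items upright in their wells and the gripper clear; no verdict came back.

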